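Load a glazed tile onto the kiln shelf with a spatula

ROBOT

A 6-joint arm with a two-finger parallel gripper is mounted at the origin on the work surface. World frame = base frame: x ahead of the robot, y to its left, z up, the work surface at z = 0. Lengths are in m, angles in rad, forces in N, time in s.
With the tool pointing down it reaches from about 0.3 to 1 m from the base axis. Payload 5.1 kg.
Tool frame: the origin (TCP) lies midway between the tips of the shut fingers; the grasp point (between the pads) lies 19 mm behind it; z points along the fingers, x is the direction in which the jaws open and shut, and the axes are right-handed (so a half turn about z gives the same grasp; the last joint's range is limited). The gripper opens to 95 mm and grips with 3 to 60 N. Pads are 20 mm wide; open, the fingers measure 119 mm over their backs; the gripper's body (75 mm by 180 mm) begins 59 mm behind the grasp point.
Start: joints at [-1.21, 0.124, 1.65, -0, 1.367, -0.083], TCP at [0.279, -0.587, 0.215] pointing down, gripper open.
Joint ranges: [-2.61, 2.61], [-1.02, 2.33], [0.03, 2.71], [-1.35, 4.49], [0.32, 2.68], [-2.91, 2.91]. Speed limits (rad/s): [2.57, 2.57, 3.14, 3.14, 3.14, 3.14].

INTERFACE

Orientations are given as a unit quaternion [w, x, y, z].
In Python, from cell import env gives the robot as it stands.
- The arm moves only by the shell command python3 -m creep 'ROWS'. ROWS is JSON, a list of rows, each an object with "rot": the turn, a rotation vector about the tool's x, y, z in rad, a list of three; "delta_pos": the shift along the tool's x, y, z in m, a list of three; "gripper": the closure in counts, from 0 (fully open) to 255 (shut). A call has 1 to 10 rows; each row shifts and turns the commanded pose from where the row before left it, along the tool's axes as they then stand; what a row does not reach is not made up. A row lasts 1/10 s, in which the tool goes at most 50 mm and 8.59 degrees, less where a joint would pass 70% of its speed; a pose out of reach is approached as far as the arm can. A call is refused whole if a number of a shift passes 0.05 or a number of a turn 0.15, either way. A call with a gripper value outside its range is refused whole. The fingers move at their own pace and stop on an object; the grip force is fixed at half the most. Time passes only in rows, so rows that do not move let the fingers close. It gives the time, the measured TCP pose, the force and the opening at its end, in the units of the state.
- env.get_obs(): the state, without advancing time (a new reading comes with each control period).
- env.grab_frame(name): name is "side" or "top" or "wrist"; returns a dict with "image" (384x512x3 uint8, red, green, blue), "vertical_fov" (degrees; the focal length in pixels is half the picture's height over the tangent of half this angle, whatever the lens; pixels are square), "cx", "cy" (the principal point, pixels), "R" (3x3) and "t" (3): a world point X has camera coordinates R X + t; the wrist camera has in their place "T_tool_cam" (4x4, takes a point from camera to tool coordinates, whose origin is the TCP and whose axes are the tool frame's). Camera axes: x right, y down, z forward; pixel columns grow to the right and rows downward; lengths in m; the calibration is good to about 2 mm. The wrist camera is an equidistant fisheye: a pixel r from the principal point sees the ray r / f radians off the axis. A picture is of the moment at which its call begins: read the wrist's pose just before it. There is no depth.
- env.job_done(): hands the job in, once; it reports no verdict.
The state is a dict: "t": time; "qpos": joint angles; "qd": joint speeds; "joint_efforts": joint torques, N m; "position": TCP position; "ee_rot": TCP orientation; "force": force on the tool from outside, world axes, zero at the start; "torque": the same for the moment, N m; "width": opening from 0.0 (shut) to 1.0 (fully open).
Only numpy, scipy, OpenCV 4.12 (cv2) and the standard library are available. Lean on these libraries where they do the work, as an engineer would, in place of code of your own. Each camera call takes 0.05 s, during which the arm holds its last target.

TASK

The freshly glazed tile on the banding wheel is ready for firing: pick up the spatula, slide its blade under the tile between the two sticks, lift the tile off, carry it level and set it down gently, centred and square, across the two bars of the kiln shelf that has no tile yet. Draw the spatula out from under it and lay the spatula flat on the open table, clear of the wheel, the shelves and the tiles. Never touch a tile with the gripper, do not drop or tip the tile, and leave the tile already on its shelf and the pots and bottles where they are.

Things in the scene. Friction and masses are not known exactly. Their poses are not given: they have to be found in the camera images.
- spatula: Cranked spatula, 0.13 kg, at first lying stably with its blade flat on the table. Origin: centre of the blade's underside, +x to the tip. Steel blade 105 x 54 x 2 mm (x -52 to 52); behind it a neck climbs at a slant to a collar and a wooden handle parallel to the blade, straight behind it: x -85 to -195, 20 wide (y), 22 high (z 21 to 43). Let go, it stays balanced on its blade, handle in the air.
- spatula_grip (a point): Point on the axis of the spatula's wooden handle near its front end, at (-105, 0, +32) mm in the spatula's frame: a good place to grip it, across the handle's 20 mm width.
- tile: The freshly glazed tile to be moved: square ceramic, 108 x 108 x 7 mm, about 0.15 kg, white with a thin line pattern. Origin: centre of its underside, x and y along its edges, z up. It lies loose across the two sticks of the banding wheel, roughly centred and square.
- wheel: Banding wheel: black iron turntable, round head 190 mm across, top face 65 above the table; turns only against stiff friction (0.15 N m). Two wooden sticks fixed on the head along its x axis, each 130 long x 12 wide x 20 high, centre lines at y = -45 and 45: under the tile a channel 78 wide, 20 high, open at both ends. Origin under its centre on the table. +x points roughly to the robot's left.
- wheel_rest (a point): Point midway between the wheel's two sticks at the level of their tops, 85 mm above the table; the tile's underside lies at this level. Axes as the wheel.
- shelf_a: The kiln shelf without a tile, where the tile must go: fixed buff slab 170 (x) x 130 (y) x 15 mm high. Two pale bars fixed on it along x, each 130 long x 12 wide x 20 high, centre lines at y = -45 and 45: between them a channel 78 wide, 20 high, open at both ends. Origin: centre of the underside, on the table. +x points roughly to the robot's left; the table on its right side (-x) is open.
- shelf_a_rest (a point): Centre of the place for the tile: midway along and between the empty shelf's bars, level with their tops, 35 mm above the table. Axes as shelf_a.
- shelf_b: The other kiln shelf, the same in every measure, which already carries a tile. The two shelves lie side by side, one nearer to the robot and one farther; which is which changes.
- done_tile: The tile already in place on shelf_b, like the other one: 108 x 108 x 7 mm. Leave it alone.
- sprayer: Bystander: spray bottle, 72 across, 190 high; origin under its centre.
- underglaze: Bystander: small bottle, 56 across, 130 high; origin under its centre.
- brush_pot: Bystander: white pot of brushes, 84 across, 100 high, brushes to about 230; origin under its centre.
Mind the look-alikes: they are no part of the job. What is shaped like the tile but pink is not meant.

How it is judged:
On the way, in this order (a step that is already met when the one before it is completed fails the run):
1. the tile is lifted clear of the wheel's sticks, carried by the spatula (contact force between tile and spatula above 0.5 N and contact force between tile and wheel below 0.05 N and z of tile in the frame of wheel_rest above 0.015 m), for 0.3 s.
2. the tile lies centred and square on both bars of the empty shelf, with the spatula no longer touching it (x of tile in the frame of shelf_a_rest between -0.015 and 0.015 m and y of tile in the frame of shelf_a_rest between -0.012 and 0.012 m and z of tile in the frame of shelf_a_rest between -0.003 and 0.004 m and (angle between the x axis of tile and the x axis of shelf_a, either way round below 0.22 rad or angle between the x axis of tile and the y axis of shelf_a, either way round below 0.22 rad) and angle between tile's own z axis and vertical below 0.06 rad and contact force between tile and shelf_a above 0.4 N and contact force between tile and spatula below 0.05 N), for 0.2 s.
At the end, for the whole second after the job is handed in: The tile rests flat and still on both bars of the empty shelf, centre within 15 mm along and 12 mm across their middle, square to them within 0.22 rad, clear of the spatula. The spatula lies still, blade flat on the table (within 10 mm and 0.12 rad), touching no wheel, shelf or tile (all of step 2 and linear speed of tile below 0.01 m/s and height (world z) of spatula between -0.005 and 0.01 m and angle between spatula's own z axis and vertical below 0.12 rad and linear speed of spatula below 0.02 m/s and contact force between spatula and shelf_a below 0.05 N and contact force between spatula and shelf_b below 0.05 N and contact force between spatula and wheel below 0.05 N and contact force between spatula and done_tile below 0.05 N).
It fails at once if the gripper or arm touches a tile (contact force between any of the fingers, the arm and tile above 0.2 N or contact force between any of the fingers, the arm and done_tile above 0.2 N).
It fails at once if the tile is tipped more than 0.3 rad (angle between tile's own z axis and vertical above 0.3 rad).
It fails at once if the tile is dropped or banged down: more than 12 N between it and a shelf or the wheel (contact force between tile and shelf_a above 12 N or contact force between tile and shelf_b above 12 N or contact force between tile and wheel above 12 N).
It fails at once if the tile already on its shelf is shifted by more than 10 mm (distance of done_tile from where it was at the start of the episode above 0.01 m).
It fails at once if a bystander is pushed more than 30 mm (distance of any of sprayer, underglaze, brush_pot from where it was at the start of the episode above 0.03 m).
It also fails if it takes over 69 s, if anything falls off the work surface, if the arm or the gripper's body presses on something with over 40 N, if the wrist force passes 120 N, or if a joint passes its speed limit or range.

## Working session

There is one attempt and no reset: what is moved stays moved. The work goes in short steps, Python scripts to look and compute and a shell command to move; the robot and the scene stay as the last step left them, time stands still between calls to the robot, and variables do not carry over. Pictures are saved under pics/ and viewed, and the job is handed in when it is done.

```bash
ls; mkdir -p pics; python3 - <<'E'
from cell import env
import cv2,pickle
o=env.get_obs(); print(o)
for n in ["side","top","wrist"]:
    f=env.grab_frame(n); cv2.imwrite(f"pics/{n}0.png",f["image"][:,:,::-1]); pickle.dump(f,open(f"pics/{n}0.pkl","wb"))
    print(n,{k:v for k,v in f.items() if k!="image"})
E
```

```text
pics
{'t': 0.0, 'qpos': array([-1.20957972e+00,  1.24495037e-01,  1.65169153e+00,  2.03034673e-06,
        1.36749266e+00, -8.25566966e-02]), 'qd': array([ 0.00043361,  0.00011016, -0.00070965, -0.00080772, -0.00075524,
       -0.00187149]), 'joint_efforts': array([-1.35110593e-03, -4.17609859e+01, -3.59930027e+01,  7.74078257e-02,
        4.93972655e-02, -1.52450734e-04]), 'position': array([ 0.27884643, -0.58642847,  0.21338321]), 'ee_rot': array([-6.28906257e-04,  8.45384056e-01, -5.34157945e-01, -8.32421236e-04]), 'force': array([-0.33799608,  1.2094546 ,  0.04650595]), 'torque': array([ 0.03522311, -0.04421836,  0.01153077]), 'width': 1.000619569147676}
side {'vertical_fov': 43.486519328992614, 'cx': 257.4564212876741, 'cy': 187.22825934484183, 'R': array([[-0.82978582, -0.5580754 , -0.00270886],
       [-0.27856189,  0.41838168, -0.86449988],
       [ 0.48358945, -0.71659516, -0.50262572]]), 't': array([0.4635751 , 0.19816924, 1.04853357])}
top {'vertical_fov': 51.66021903528037, 'cx': 255.80039180590376, 'cy': 197.87297706530768, 'R': array([[-0.02398029, -0.99970771, -0.00307163],
       [-0.99862826,  0.02409722, -0.04648574],
       [ 0.04654617,  0.00195268, -0.99891423]]), 't': array([0.02928373, 0.52396754, 1.28150745])}
wrist {'vertical_fov': 65.70646984690485, 'cx': 251.36348639951487, 'cy': 192.7010908842255, 'T_tool_cam': array([[ 9.99999850e-01,  1.07611433e-04,  5.37073343e-04,
         4.41019933e-04],
       [-2.52130641e-04,  9.60892269e-01,  2.76922343e-01,
        -7.88713929e-02],
       [-4.86269613e-04, -2.76922437e-01,  9.60892152e-01,
        -1.69633282e-01],
       [ 0.00000000e+00,  0.00000000e+00,  0.00000000e+00,
         1.00000000e+00]])}
```

View pics/top0.png

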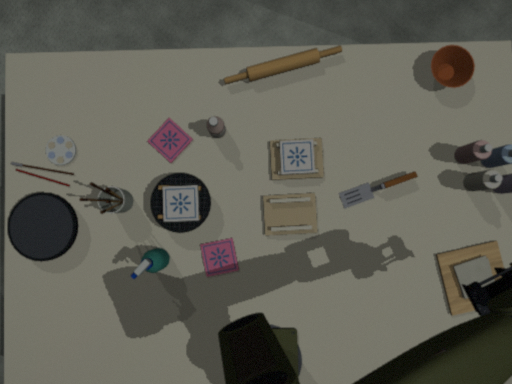

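View pics/side0.png

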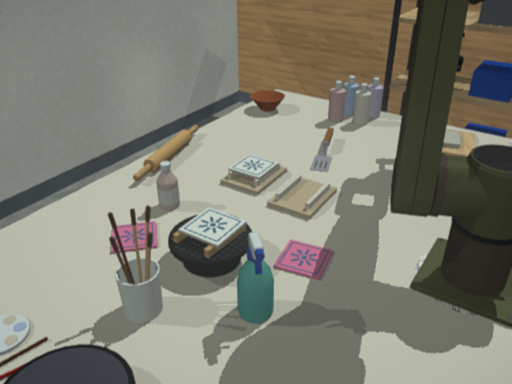

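View pics/wrist0.png

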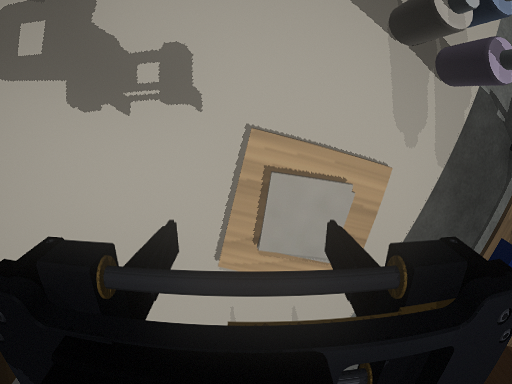

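The top view shows the spatula at (370,188) with its tip to the left, wheel and white tile at (181,203), the empty near shelf at (290,215) and the filled shelf at (297,157). The pink tiles are decoys. Next I'll measure these.

```bash
cat > h.py <<'E'
import numpy as np,cv2,pickle
from scipy.spatial.transform import Rotation as Ro
def f_(f): return f["image"].shape[0]/2/np.tan(np.radians(f["vertical_fov"])/2)
def ray(f,u,v):
    d=np.array([(u-f["cx"])/f_(f),(v-f["cy"])/f_(f),1.]); R=np.array(f["R"]);t=np.array(f["t"])
    return -R.T@t, R.T@d
def onz(f,u,v,z):
    c,d=ray(f,u,v); return c+d*(z-c[2])/d[2]
def proj(f,X):
    p=np.array(f["R"])@np.array(X)+f["t"]; return p[:2]/p[2]*f_(f)+[f["cx"],f["cy"]]
def Rq(q): return Ro.from_quat([q[1],q[2],q[3],q[0]])
def wray(f,o,u,v):
    T=np.array(f["T_tool_cam"]); a=np.array([u-f["cx"],v-f["cy"]]);r=np.hypot(*a);th=r/f_(f)
    d=np.array([*(np.sin(th)*a/max(r,1e-9)),np.cos(th)])
    R=Rq(o["ee_rot"]).as_matrix(); return np.array(o["position"])+R@T[:3,3], R@T[:3,:3]@d
def wonz(f,o,u,v,z):
    c,d=wray(f,o,u,v); return c+d*(z-c[2])/d[2]
def wproj(f,o,X):
    T=np.array(f["T_tool_cam"]);R=Rq(o["ee_rot"]).as_matrix()
    p=R.T@(np.array(X)-o["position"]); p=T[:3,:3].T@(p-T[:3,3])
    th=np.arctan2(np.hypot(p[0],p[1]),p[2]); return np.array([f["cx"],f["cy"]])+f_(f)*th*p[:2]/np.hypot(p[0],p[1])
E
python3 - <<'E'
from h import *
f=pickle.load(open("pics/top0.pkl","rb"));im=f["image"][:,:,::-1]
a=cv2.resize(im[130:260,240:430],None,fx=4,fy=4,interpolation=cv2.INTER_CUBIC);cv2.imwrite("pics/c1.png",a)
a=cv2.resize(im[160:250,130:260],None,fx=6,fy=6,interpolation=cv2.INTER_CUBIC);cv2.imwrite("pics/c2.png",a)
E
```

```text
(no output)
```

View pics/c1.png

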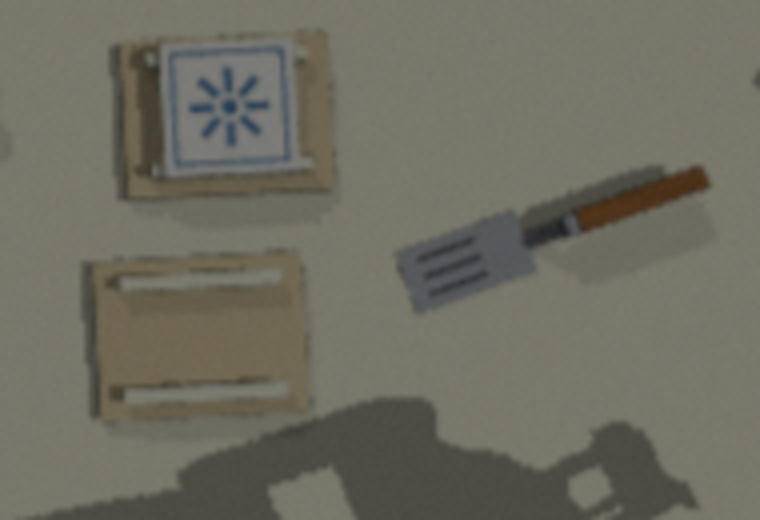

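View pics/c2.png

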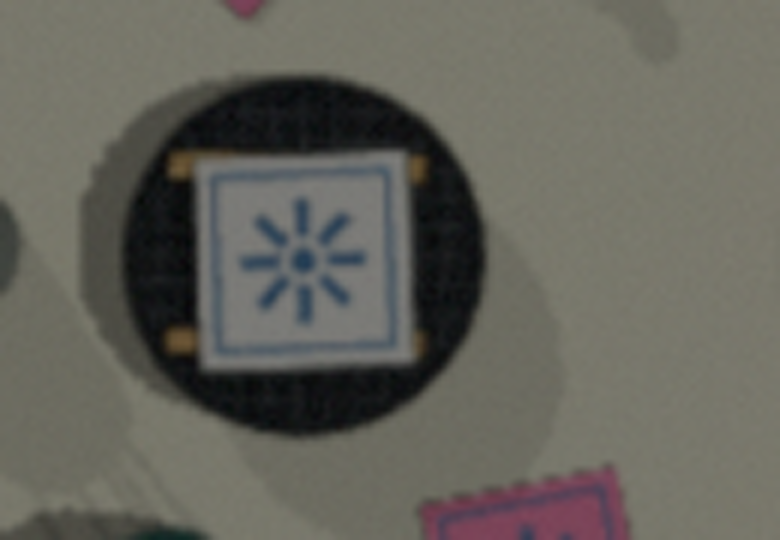

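```bash
python3 - <<'E'
from h import *
f=pickle.load(open("pics/top0.pkl","rb"))
A=lambda p,z:onz(f,(p[0]+.5)/4+240-.5,(p[1]+.5)/4+130-.5,z)[:2]
B=lambda p,z:onz(f,(p[0]+.5)/6+130-.5,(p[1]+.5)/6+160-.5,z)[:2]
def rep(n,c,axis=None):
    print(n,np.round(c,4))
bl=[A(p,.001) for p in [(394,253),(417,312),(515,210),(537,270)]]
tip=(bl[0]+bl[1])/2; back=(bl[2]+bl[3])/2
rep("blade c",(tip+back)/2); d=tip-back; print(np.linalg.norm(d),np.degrees(np.arctan2(d[1],d[0])))
h0=A((578,222),.038);h1=A((706,178),.038);d=h0-h1;print("handle",h0,h1,np.linalg.norm(d),np.degrees(np.arctan2(d[1],d[0])))
t=[B(p,.092) for p in [(193,157),(408,151),(416,362),(201,371)]]
rep("tile",np.mean(t,0)); d=t[0]-t[1]+t[3]-t[2]; print(np.degrees(np.arctan2(d[1],d[0])),[np.linalg.norm(t[i]-t[i-1]) for i in range(4)])
s=[B(p,.085) for p in [(168,165),(428,167),(425,345),(165,342)]]
rep("wheel sticks",np.mean(s,0)); d=s[0]-s[1]+s[3]-s[2]; print(np.degrees(np.arctan2(d[1],d[0])),[np.linalg.norm(s[i]-s[i-1]) for i in range(4)])
# wheel disc fit
im=f["image"];m=(im.max(2)<45).astype(np.uint8); n,l,st,ce=cv2.connectedComponentsWithStats(m)
i=l[205,155]; 
if i: print(st[i]); pts=cv2.convexHull(np.argwhere(l==i)[:,::-1].astype(np.int32)); (c,r)=cv2.minEnclosingCircle(pts); print("disc",c,r,onz(f,*c,.065),onz(f,c[0]+r,c[1],.065)-onz(f,*c,.065))
for nm,P in [("bars",[(118,283),(284,275),(288,389),(124,395)])]:
    s=[A(p,.035) for p in P]; rep(nm,np.mean(s,0)); d=s[0]-s[1]+s[3]-s[2]; print(np.degrees(np.arctan2(d[1],d[0])),[np.linalg.norm(s[i]-s[i-1]) for i in range(4)])
sl=[A(p,.015) for p in [(92,262),(298,251),(312,412),(100,418)]]
rep("slab",np.mean(sl,0)); d=sl[0]-sl[1]+sl[3]-sl[2]; print(np.degrees(np.arctan2(d[1],d[0])),[np.linalg.norm(sl[i]-sl[i-1]) for i in range(4)])
t=[A(p,.042) for p in [(159,44),(293,38),(299,170),(165,178)]];rep("done",np.mean(t,0))
for n,uv in [("sprayer",(157,260)),("underglaze",(217,130)),("pot",(118,205))]: rep(n,onz(f,*uv,.1))
E
```

```text
blade c [ 0.5268 -0.3132]
0.10537968226595441 108.01048705210253
handle [ 0.55422311 -0.39466083] [ 0.58703    -0.49835921] 0.10876417903294723 107.55572422487622
tile [0.5109 0.2478]
90.61657897656855 [np.float64(0.10933431985796736), np.float64(0.10997289502463727), np.float64(0.10778480135400739), np.float64(0.10955515570006875)]
wheel sticks [0.5141 0.2532]
88.06905983354882 [np.float64(0.09088825418962164), np.float64(0.13372308123387427), np.float64(0.09136566176880603), np.float64(0.13326974615836606)]
[ 151  173   60   60 1382]
disc (180.01449584960938, 202.386474609375) 30.028989791870117 [0.51364861 0.2539556  0.065     ] [-0.00226398 -0.09395955  0.        ]
bars [ 0.4708 -0.0931]
91.05339496287927 [np.float64(0.08958145105143903), np.float64(0.13306398172740475), np.float64(0.09110381704643113), np.float64(0.13095506892484893)]
slab [ 0.4709 -0.0923]
90.95543014203305 [np.float64(0.1267287441722813), np.float64(0.16788960963247163), np.float64(0.13105387510913866), np.float64(0.1717829232765462)]
done [ 0.6526 -0.118 ]
sprayer [0.3398 0.3193 0.1   ]
underglaze [0.7315 0.1304 0.1   ]
pot [0.5088 0.4359 0.1   ]
```

```bash
python3 -m creep '[{"rot":[0,0,-0.15],"delta_pos":[0,0,0],"gripper":60},{"rot":[0,0,-0.15],"delta_pos":[0,0,0],"gripper":60},{"rot":[0,0,-0.15],"delta_pos":[0,0,0],"gripper":60},{"rot":[0,0,-0.15],"delta_pos":[0,0,0],"gripper":60},{"rot":[0,0,-0.15],"delta_pos":[0,0,0],"gripper":60},{"rot":[0,0,-0.15],"delta_pos":[0,0,0],"gripper":60},{"rot":[0,0,-0.15],"delta_pos":[0,0,0],"gripper":60},{"rot":[0,0,-0.15],"delta_pos":[0,0,0],"gripper":60},{"rot":[0,0,-0.15],"delta_pos":[0,0,0],"gripper":60},{"rot":[0,0,-0.088],"delta_pos":[0,0,0],"gripper":60}]'
cat > rel.py <<'E'
# rel.py x y z heading_deg : tool-axis shift and turn to reach TCP target, tool down, blade heading
import sys; from h import *; from cell import env
o=env.get_obs(); R=Rq(o["ee_rot"]); a=[float(v) for v in sys.argv[1:]]
p=np.array(a[:3]); y=np.radians(a[3]-90); x=np.array([np.cos(y),np.sin(y),0]); z=np.array([0,0,-1.])
Rt=Ro.from_matrix(np.stack([x,np.cross(z,x),z],1))
print("t",o["t"],"pos",np.round(o["position"],4),"w",o["width"],"F",np.round(o["force"],2),"T",np.round(o["torque"],2))
print("d now-axes",np.round(R.inv().apply(p-o["position"]),4),"d target-axes",np.round(Rt.inv().apply(p-o["position"]),4),"rot",np.round((R.inv()*Rt).as_rotvec(),4))
E
python3 rel.py .5589 -.4132 .10 107.8
```

```text
t: 1.15
position: [0.279, -0.5868, 0.2141]
ee_rot: [-0.0, 0.988, 0.157, -0.0]
force: [-0.2, 0.0, -0.4]
width: 0.763
t 1.15 pos [ 0.279  -0.5868  0.2141] w 0.7631640534074118 F [-0.2   0.01 -0.38] T [ 0.06 -0.12 -0.01]
d now-axes [ 0.32   -0.078   0.1142] d target-axes [ 0.3196 -0.0797  0.1141] rot [-0.0009  0.      0.005 ]
```

```bash
python3 -m creep '[{"rot":[0,0,0.005],"delta_pos":[0.04,-0.01,0.01],"gripper":60},{"rot":[0,0,0],"delta_pos":[0.04,-0.01,0.01],"gripper":60},{"rot":[0,0,0],"delta_pos":[0.04,-0.01,0.01],"gripper":60},{"rot":[0,0,0],"delta_pos":[0.04,-0.01,0.01],"gripper":60},{"rot":[0,0,0],"delta_pos":[0.04,-0.01,0.01],"gripper":60},{"rot":[0,0,0],"delta_pos":[0.04,-0.01,0.01],"gripper":60},{"rot":[0,0,0],"delta_pos":[0.04,-0.01,0.01],"gripper":60},{"rot":[0,0,0],"delta_pos":[0.04,-0.01,0.01],"gripper":60},{"rot":[0,0,0],"delta_pos":[0,0,0],"gripper":60},{"rot":[0,0,0],"delta_pos":[0,0,0],"gripper":60}]'
python3 rel.py .5589 -.4132 .013 107.8
python3 - <<'E'
from h import *; from cell import env
o=env.get_obs(); f=env.grab_frame("wrist"); cv2.imwrite("pics/w1.png",f["image"][:,:,::-1]); pickle.dump((o,f),open("pics/w1.pkl","wb"))
E
```

```text
t: 2.15
position: [0.5601, -0.4133, 0.1336]
ee_rot: [-0.001, 0.988, 0.153, -0.001]
force: [-0.8, -0.5, 0.1]
width: 0.768
t 2.15 pos [ 0.5601 -0.4133  0.1336] w 0.7682767320410506 F [-0.83 -0.5   0.09] T [-0.01 -0.09  0.02]
d now-axes [-0.001  -0.0003  0.1206] d target-axes [-0.0011 -0.0005  0.1206] rot [-0.0013  0.0014 -0.0028]
```

View pics/w1.png

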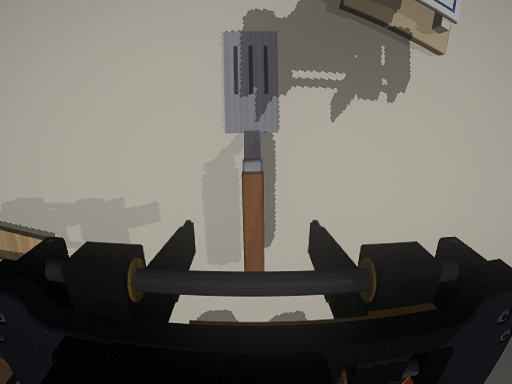

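The wrist view shows the handle running from the collar (252,168) straight between the fingers, and the blade corners at (224,31), (277,32), (279,132) and (225,132).

```bash
python3 - <<'E'
from h import *
o,f=pickle.load(open("pics/w1.pkl","rb"))
c=[wonz(f,o,*p,.002)[:2] for p in [(224,31),(277,32),(279,132),(225,132)]]
m=np.mean(c,0); d=c[0]-c[3]+c[1]-c[2]; a=np.arctan2(d[1],d[0]); u=np.array([np.cos(a),np.sin(a)])
print(m,np.degrees(a),[np.linalg.norm(c[i]-c[i-1]) for i in range(4)],"grip",m-.105*u)
h0=wonz(f,o,252.5,174,.043);h1=wonz(f,o,254,265,.043);d=h0-h1;print(h0,h1,np.degrees(np.arctan2(d[1],d[0])))
E
python3 rel.py .5589 -.4132 .013 107.8
```

```text
[ 0.52815237 -0.31123605] 108.49333813246996 [np.float64(0.1046076593246292), np.float64(0.053074759878034505), np.float64(0.10347073263334539), np.float64(0.05466274484684143)] grip [ 0.56145778 -0.4108139 ]
[ 0.55551667 -0.39349433  0.043     ] [ 0.58521611 -0.48145454  0.043     ] 108.65706309121299
t 2.2 pos [ 0.5596 -0.4142  0.1343] w 0.7655409615603797 F [-0.3  -1.38  0.84] T [ 0.   -0.15 -0.01]
d now-axes [-0.0003 -0.0011  0.1213] d target-axes [-0.0004 -0.0012  0.1213] rot [-0.0004  0.0008 -0.0043]
```

```bash
python3 -m creep '[{"rot":[0,0,-0.012],"delta_pos":[0.001,-0.006,0.02],"gripper":60},{"rot":[0,0,0],"delta_pos":[0,0,0.025],"gripper":60},{"rot":[0,0,0],"delta_pos":[0,0,0.025],"gripper":60},{"rot":[0,0,0],"delta_pos":[0,0,0.025],"gripper":60},{"rot":[0,0,0],"delta_pos":[0,0,0.017],"gripper":60},{"rot":[0,0,0],"delta_pos":[0,0,0.009],"gripper":60},{"rot":[0,0,0],"delta_pos":[0,0,0],"gripper":60},{"rot":[0,0,0],"delta_pos":[0,0,0],"gripper":60}]'
python3 rel.py .559 -.407 .013 108.3
```

```text
t: 3.0
position: [0.5595, -0.409, 0.0148]
ee_rot: [0.001, 0.987, 0.158, 0.001]
force: [0.5, 0.6, 1.1]
width: 0.764
t 3.0 pos [ 0.5595 -0.409   0.0148] w 0.7636010844634892 F [0.45 0.58 1.09] T [-0.01 -0.15 -0.  ]
d now-axes [ 0.0001 -0.0021  0.0018] d target-axes [ 0.0001 -0.0021  0.0018] rot [ 0.0015 -0.0008 -0.0019]
```

```bash
python3 -m creep '[{"rot":[0,0,0],"delta_pos":[0,0,0.001],"gripper":120},{"rot":[0,0,0],"delta_pos":[0,0,0],"gripper":180},{"rot":[0,0,0],"delta_pos":[0,0,0],"gripper":255},{"rot":[0,0,0],"delta_pos":[0,0,0],"gripper":255},{"rot":[0,0,0],"delta_pos":[0,0,0],"gripper":255},{"rot":[0,0,0],"delta_pos":[0,0,0],"gripper":255},{"rot":[0,0,0],"delta_pos":[0,0,0],"gripper":255},{"rot":[0,0,0],"delta_pos":[0,0,0],"gripper":255}]'
python3 rel.py .559 -.407 .013 108.3
```

```text
t: 3.8
position: [0.5591, -0.4081, 0.0126]
ee_rot: [-0.0, 0.987, 0.158, -0.0]
force: [0.4, 0.7, 0.0]
width: 0.209
t 3.8 pos [ 0.5591 -0.4081  0.0126] w 0.20897668820637982 F [0.41 0.66 0.04] T [ 0.04 -0.1  -0.02]
d now-axes [ 0.0002 -0.0011 -0.0004] d target-axes [ 0.0002 -0.0011 -0.0004] rot [-0.0002  0.     -0.0015]
```

```bash
python3 -m creep '[{"rot":[0,0,0],"delta_pos":[0,0,-0.01],"gripper":255},{"rot":[0,0,0],"delta_pos":[0,0,-0.02],"gripper":255},{"rot":[0,0,0],"delta_pos":[0,0,-0.03],"gripper":255},{"rot":[0,0,0],"delta_pos":[0,0,-0.03],"gripper":255},{"rot":[0,0,0],"delta_pos":[0,0,-0.03],"gripper":255},{"rot":[0,0,0],"delta_pos":[0,0,-0.01],"gripper":255},{"rot":[0,0,0],"delta_pos":[0,0,0],"gripper":255},{"rot":[0,0,0],"delta_pos":[0,0,0],"gripper":255}]'
python3 rel.py .506 .009 .133 88.1
python3 - <<'E'
from h import *; from cell import env
o=env.get_obs(); f=env.grab_frame("wrist"); cv2.imwrite("pics/w2.png",f["image"][:,:,::-1]); pickle.dump((o,f),open("pics/w2.pkl","wb"))
f=env.grab_frame("side"); cv2.imwrite("pics/s2.png",cv2.resize(f["image"][60:260,200:420,::-1],None,fx=3,fy=3,interpolation=cv2.INTER_CUBIC)); pickle.dump(f,open("pics/s2.pkl","wb"))
E
```

```text
t: 4.6
position: [0.5585, -0.4076, 0.1411]
ee_rot: [-0.001, 0.987, 0.158, -0.001]
force: [-0.4, 0.8, -2.6]
width: 0.207
t 4.6 pos [ 0.5585 -0.4076  0.1411] w 0.2071315634826909 F [-0.39  0.8  -2.57] T [-0.07 -0.18 -0.02]
d now-axes [ 0.0804 -0.4121  0.0088] d target-axes [-0.0662 -0.4147  0.0081] rot [-0.0016  0.0014  0.3511]
```

View pics/w2.png

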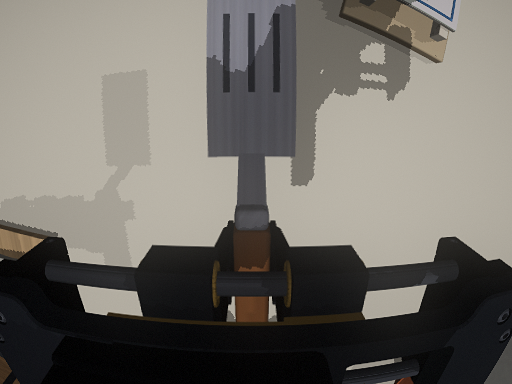

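View pics/s2.png

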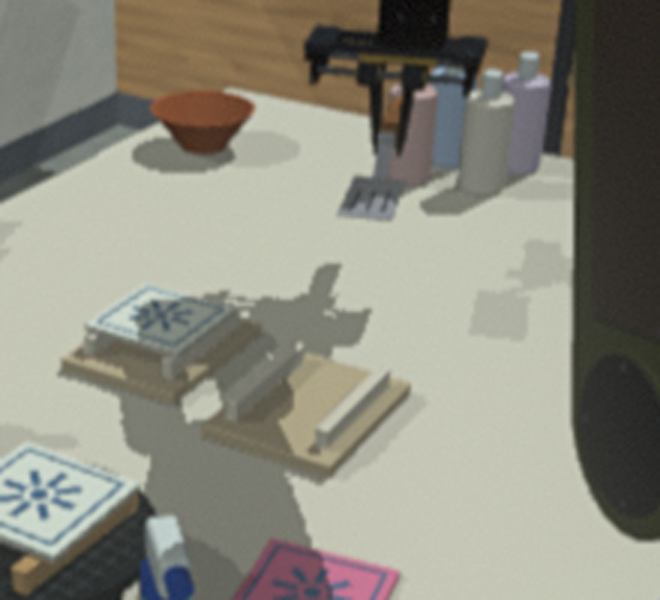

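```bash
cat >> h.py <<'E'
def tproj(f,p):
    T=np.array(f["T_tool_cam"]); p=T[:3,:3].T@(np.array(p)-T[:3,3]); r=np.hypot(p[0],p[1])
    return np.array([f["cx"],f["cy"]])+f_(f)*np.arctan2(r,p[2])*p[:2]/r
def spat(xs,ys,zs,xt=-.1025,zt=.013,pitch=0):
    # pitch>0 = tip drooping, about the grip (19 mm above TCP)
    a=xs-xt; b=zs-zt-.019; c,s=np.cos(pitch),np.sin(pitch)
    a,b=a*c+b*s, -a*s+b*c
    return np.array([-ys,-a,-(b+.019)])
E
python3 - <<'E'
from h import *
o,f=pickle.load(open("pics/w2.pkl","rb"))
for pt in (0,.05,.1):
  print(pt,[np.round(tproj(f,spat(x,y,.002,pitch=pt)),1).tolist() for x,y in [(-.052,.027),(-.052,-.027),(.04,.027),(.04,-.027),(.052,0)]])
E
```

```text
0 [[206.7, 154.3], [294.1, 154.3], [206.0, 8.4], [294.8, 8.3], [250.4, -10.1]]
0.05 [[207.3, 156.1], [293.5, 156.1], [207.6, 14.2], [293.3, 14.2], [250.4, -3.4]]
0.1 [[207.9, 158.1], [292.9, 158.1], [209.0, 20.1], [291.9, 20.1], [250.4, 3.3]]
```

```bash
python3 -m creep '[{"rot":[0,0,0.117],"delta_pos":[0,0,0],"gripper":255},{"rot":[0,0,0.117],"delta_pos":[0,0,0],"gripper":255},{"rot":[0,0,0.117],"delta_pos":[0,0,0],"gripper":255},{"rot":[0,0,0],"delta_pos":[-0.01,-0.04,0],"gripper":255},{"rot":[0,0,0],"delta_pos":[-0.01,-0.045,0],"gripper":255},{"rot":[0,0,0],"delta_pos":[-0.01,-0.045,0],"gripper":255},{"rot":[0,0,0],"delta_pos":[-0.01,-0.045,0],"gripper":255},{"rot":[0,0,0],"delta_pos":[-0.01,-0.045,0],"gripper":255},{"rot":[0,0,0],"delta_pos":[-0.01,-0.045,0],"gripper":255},{"rot":[0,0,0],"delta_pos":[-0.006,-0.04,0],"gripper":255}]'
python3 rel.py .506 .009 .133 88.1
```

```text
t: 5.7
position: [0.5012, -0.0989, 0.1406]
ee_rot: [-0.001, 1.0, -0.016, -0.002]
force: [-0.1, 0.2, -0.8]
width: 0.208
t 5.7 pos [ 0.5012 -0.0989  0.1406] w 0.20772431951724366 F [-0.1   0.16 -0.83] T [-0.09 -0.13  0.03]
d now-axes [ 0.0012 -0.108   0.0077] d target-axes [ 0.0012 -0.108   0.0076] rot [-0.0011  0.0034  0.0002]
```

```bash
python3 -m creep '[{"rot":[0,0,0],"delta_pos":[0.001,-0.03,0],"gripper":255},{"rot":[0,0,0],"delta_pos":[0,-0.03,0],"gripper":255},{"rot":[0,0,0],"delta_pos":[0,-0.03,0],"gripper":255},{"rot":[0,0,0],"delta_pos":[0,-0.015,0],"gripper":255},{"rot":[0,0,0],"delta_pos":[0,0,0],"gripper":255},{"rot":[0,0,0],"delta_pos":[0,0,0],"gripper":255}]'
python3 rel.py .506 .009 .133 88.1
python3 - <<'E'
from h import *; from cell import env
o=env.get_obs(); f=env.grab_frame("wrist"); cv2.imwrite("pics/w3.png",f["image"][:,:,::-1]); pickle.dump((o,f),open("pics/w3.pkl","wb"))
f=env.grab_frame("side"); cv2.imwrite("pics/s3.png",cv2.resize(f["image"][130:330,120:340,::-1],None,fx=3,fy=3,interpolation=cv2.INTER_CUBIC)); pickle.dump(f,open("pics/s3.pkl","wb"))
f=env.grab_frame("top"); cv2.imwrite("pics/t3.png",cv2.resize(f["image"][160:250,130:260,::-1],None,fx=6,fy=6,interpolation=cv2.INTER_CUBIC)); pickle.dump(f,open("pics/t3.pkl","wb"))
E
```

```text
t: 6.3
position: [0.5073, 0.0033, 0.1419]
ee_rot: [0.0, 1.0, -0.016, -0.001]
force: [0.7, 0.2, -2.3]
width: 0.21
t 6.3 pos [0.5073 0.0033 0.1419] w 0.21020525752206218 F [ 0.67  0.21 -2.28] T [-0.11 -0.11 -0.02]
d now-axes [-0.0015 -0.0056  0.0089] d target-axes [-0.0015 -0.0056  0.0089] rot [0.0007 0.0014 0.0006]
```

View pics/w3.png

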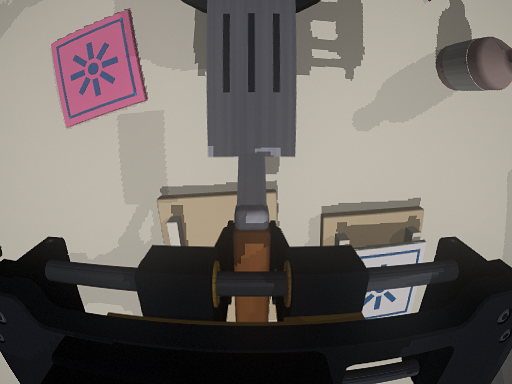

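View pics/s3.png

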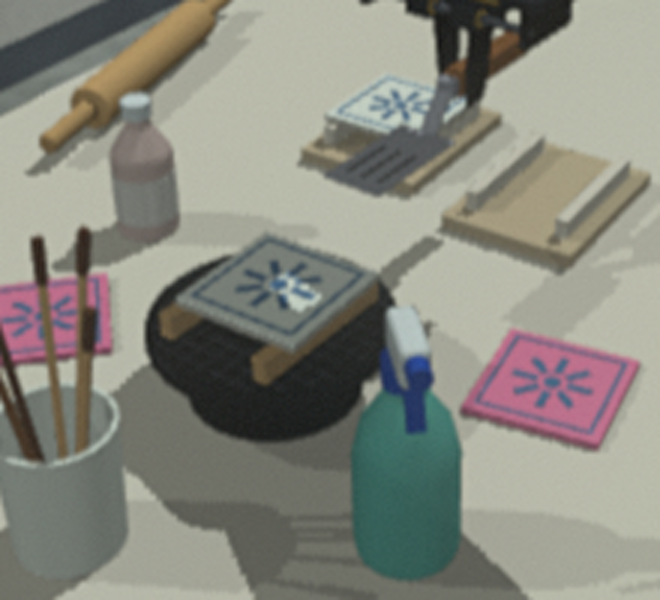

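View pics/t3.png

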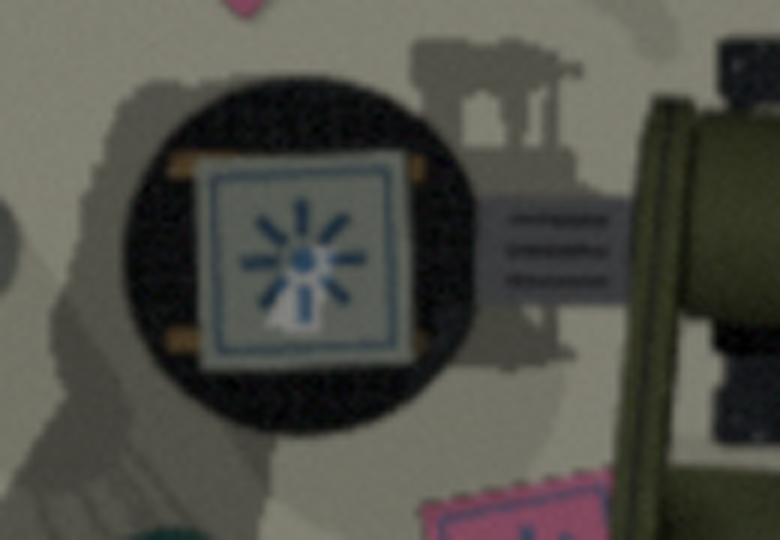

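```bash
python3 - <<'E'
from h import *
f=pickle.load(open("pics/t3.pkl","rb")); s=pickle.load(open("pics/s3.pkl","rb"))
B=lambda p,z:onz(f,(p[0]+.5)/6+130-.5,(p[1]+.5)/6+160-.5,z)
z=.131
for p in [(480,198),(480,303),(625,197),(628,303)]: print(p,np.round(B(p,z),4))
o,_=pickle.load(open("pics/w3.pkl","rb")); R=Rq(o["ee_rot"]).as_matrix()
for xs,ys in [(.052,.027),(.052,-.027),(-.052,.027),(-.052,-.027)]:
    X=np.array(o["position"])+R@spat(xs,ys,.002); print("pred",np.round(X,4),"side px in crop",np.round((proj(s,X)-[120,130])*3+1,0),"top crop",np.round((proj(f,X)-[130,160])*6+2.5))
# sticks in side view
S=lambda p,z:onz(s,(p[0]+.5)/3+120-.5,(p[1]+.5)/3+130-.5,z)
for p in [(160,309),(185,317),(253,351),(278,358),(380,277)]: print("stick side",p,np.round(S(p,.085),4))
for p in [(168,152),(168,178),(165,330),(165,355),(427,155),(427,180),(425,333),(425,357)]: print("stick top",np.round(B(p,.085),4))
E
```

```text
(480, 198) [0.538  0.1531 0.131 ]
(480, 303) [0.4861 0.154  0.131 ]
(625, 197) [0.5368 0.0814 0.131 ]
(628, 303) [0.4844 0.081  0.131 ]
pred [0.4853 0.1586 0.1308] side px in crop [377. 194.] top crop [471. 305.]
pred [0.5393 0.1569 0.1307] side px in crop [322. 173.] top crop [472. 196.]
pred [0.482  0.0547 0.1309] side px in crop [454. 140.] top crop [682. 307.]
pred [0.5359 0.0529 0.1308] side px in crop [400. 122.] top crop [683. 197.]
stick side (160, 309) [0.5675 0.3174 0.085 ]
stick side (185, 317) [0.5457 0.3147 0.085 ]
stick side (253, 351) [0.4791 0.3187 0.085 ]
stick side (278, 358) [0.4595 0.3153 0.085 ]
stick side (380, 277) [0.4578 0.1946 0.085 ]
stick top [0.5684 0.3185 0.085 ]
stick top [0.555  0.3187 0.085 ]
stick top [0.477  0.3212 0.085 ]
stick top [0.4642 0.3213 0.085 ]
stick top [0.5637 0.1853 0.085 ]
stick top [0.5508 0.1856 0.085 ]
stick top [0.4723 0.188  0.085 ]
stick top [0.46   0.1882 0.085 ]
```

```bash
python3 - <<'E'
from h import *
s=pickle.load(open("pics/s3.pkl","rb"));cv2.imwrite("pics/s3b.png",cv2.resize(s["image"][200:270,160:260,::-1],None,fx=8,fy=8,interpolation=cv2.INTER_CUBIC))
E
```

```text
(no output)
```

View pics/s3b.png

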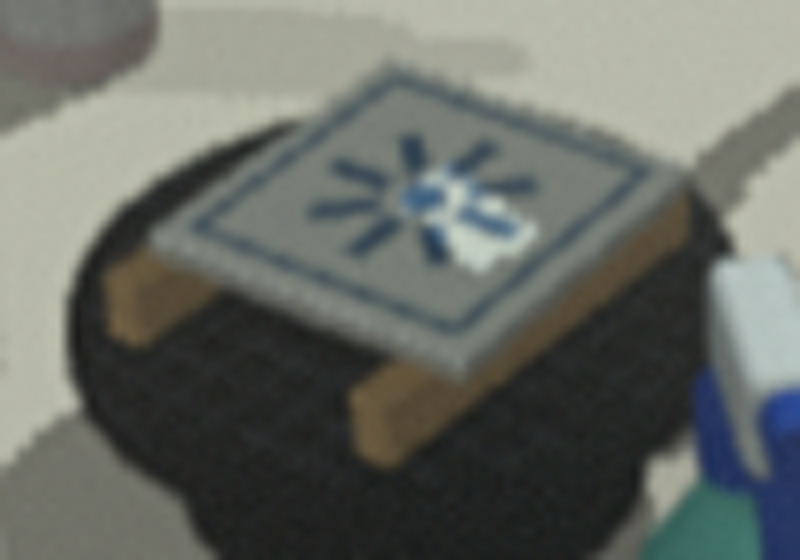

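```bash
python3 -m creep '[{"rot":[0,0,-0.005],"delta_pos":[0,0,0.02],"gripper":255},{"rot":[0,0,0],"delta_pos":[0,0,0.02],"gripper":255},{"rot":[0,0,0],"delta_pos":[0,0,0.015],"gripper":255},{"rot":[0,0,0],"delta_pos":[0,0,0],"gripper":255},{"rot":[0,0,0],"delta_pos":[0,0,0],"gripper":255},{"rot":[0,0,0],"delta_pos":[0,0,0],"gripper":255}]'
python3 rel.py .5108 .139 .0865 88.4
python3 - <<'E'
from h import *; from cell import env
s=env.grab_frame("side"); cv2.imwrite("pics/s4.png",cv2.resize(s["image"][150:270,160:310,::-1],None,fx=5,fy=5,interpolation=cv2.INTER_CUBIC)); pickle.dump(s,open("pics/s4.pkl","wb"))
o=env.get_obs(); R=Rq(o["ee_rot"]).as_matrix()
for xs,ys in [(.052,.027),(.052,-.027),(-.052,.027),(-.052,-.027)]:
    X=np.array(o["position"])+R@spat(xs,ys,.002,-.1005,.0126); print("pred",np.round(X,4),"side px in crop",np.round((proj(s,X)-[160,150])*5+2,0))
E
```

```text
t: 7.05
position: [0.5086, 0.0035, 0.0888]
ee_rot: [0.0, 1.0, -0.014, 0.001]
force: [0.0, 0.4, -0.6]
width: 0.207
t 7.05 pos [0.5086 0.0035 0.0888] w 0.20737933648756895 F [ 0.02  0.44 -0.59] T [-0.1  -0.07 -0.01]
d now-axes [-0.0017 -0.1355  0.0023] d target-axes [-0.0016 -0.1355  0.0023] rot [ 0.0001 -0.0019 -0.0004]
pred [0.486  0.1567 0.0783] side px in crop [431. 317.]
pred [0.54   0.1552 0.0784] side px in crop [341. 281.]
pred [0.4831 0.0528 0.0783] side px in crop [555. 224.]
pred [0.5371 0.0513 0.0784] side px in crop [468. 192.]
```

View pics/s4.png

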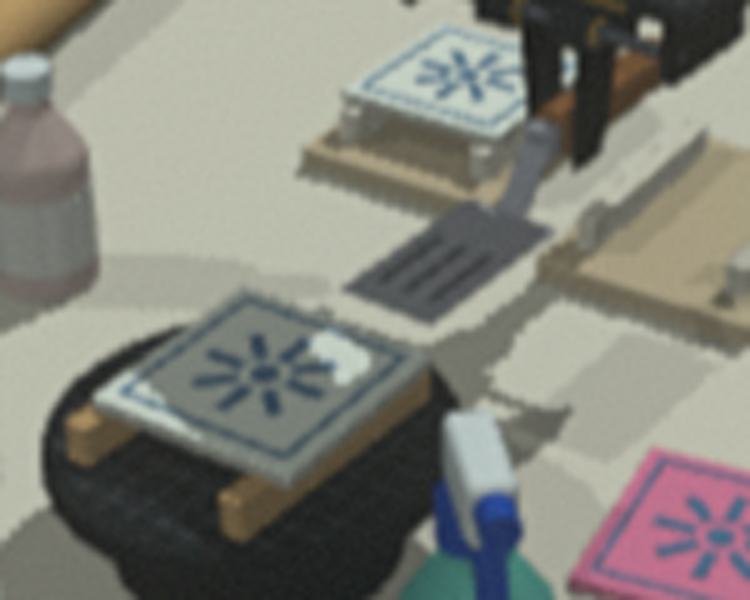

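```bash
python3 - <<'E'
from h import *
s=pickle.load(open("pics/s4.pkl","rb"))
a=np.radians(88.3);c,sn=np.cos(a),np.sin(a)
P=lambda x,y,z:np.array([.514+c*x-sn*y,.2534+sn*x+c*y,z])
for n,X in {"near stick L out top":P(.065,.051,.085),"L in top":P(.065,.039,.085),"L out bot":P(.065,.051,.065),"far stick L out top(y-)":P(.065,-.051,.085),"far in":P(.065,-.039,.085),"far in bot":P(.065,-.039,.065)}.items():
    print(n,np.round((proj(s,X)-[160,150])*5+2))
a=np.radians(91);c,sn=np.cos(a),np.sin(a)
Q=lambda x,y,z:np.array([.4709+c*x-sn*y,-.0927+sn*x+c*y,z])
for X in [(.085,-.065,.015),(.065,-.051,.035),(.065,-.039,.035),(.065,.039,.035),(.065,-.045,.015)]: print(X,np.round((proj(s,Q(*X))-[160,150])*5+2))
E
```

```text
near stick L out top [247. 498.]
L in top [225. 488.]
L out bot [249. 536.]
far stick L out top(y-) [ 69. 415.]
far in [ 89. 425.]
far in bot [ 93. 462.]
(0.085, -0.065, 0.015) [533. 250.]
(0.065, -0.051, 0.035) [575. 210.]
(0.065, -0.039, 0.035) [594. 216.]
(0.065, 0.039, 0.035) [722. 257.]
(0.065, -0.045, 0.015) [584. 244.]
```

```bash
python3 -m creep '[{"rot":[0,0,0],"delta_pos":[-0.001,0,0.0025],"gripper":255},{"rot":[0,0,0],"delta_pos":[0,-0.01,0],"gripper":255},{"rot":[0,0,0],"delta_pos":[0,-0.015,0],"gripper":255},{"rot":[0,0,0],"delta_pos":[0,-0.015,0],"gripper":255},{"rot":[0,0,0],"delta_pos":[0,-0.015,0],"gripper":255},{"rot":[0,0,0],"delta_pos":[0,0,0],"gripper":255},{"rot":[0,0,0],"delta_pos":[0,0,0],"gripper":255}]'
python3 rel.py .5108 .139 .0865 88.4
python3 - <<'E'
from h import *; from cell import env
s=env.grab_frame("side"); cv2.imwrite("pics/s5.png",cv2.resize(s["image"][150:270,160:310,::-1],None,fx=5,fy=5,interpolation=cv2.INTER_CUBIC))
E
```

```text
t: 7.8
position: [0.5082, 0.0596, 0.0851]
ee_rot: [0.0, 1.0, -0.013, -0.0]
force: [-0.2, -0.7, -0.7]
width: 0.208
t 7.8 pos [0.5082 0.0596 0.0851] w 0.20845166179983213 F [-0.2  -0.69 -0.73] T [-0.06 -0.09 -0.02]
d now-axes [ 0.0005 -0.0795 -0.0014] d target-axes [ 0.0004 -0.0795 -0.0014] rot [0.0003 0.0001 0.0018]
```

View pics/s5.png

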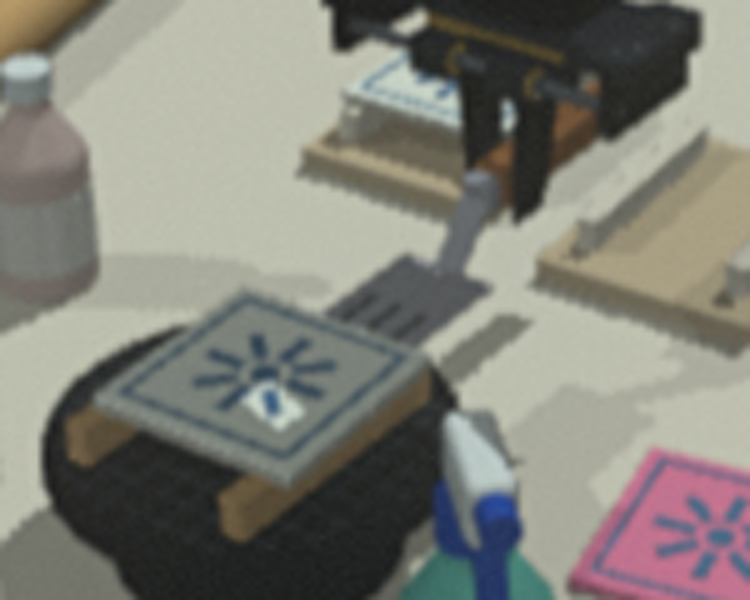

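```bash
python3 -m creep '[{"rot":[0,0,0],"delta_pos":[0,-0.01,-0.001],"gripper":255},{"rot":[0,0,0],"delta_pos":[0,-0.01,0],"gripper":255},{"rot":[0,0,0],"delta_pos":[0,-0.01,0],"gripper":255},{"rot":[0,0,0],"delta_pos":[0,-0.01,0],"gripper":255},{"rot":[0,0,0],"delta_pos":[0,-0.01,0],"gripper":255},{"rot":[0,0,0],"delta_pos":[0,-0.01,0],"gripper":255},{"rot":[0,0,0],"delta_pos":[0,-0.01,0],"gripper":255},{"rot":[0,0,0],"delta_pos":[0,-0.01,0],"gripper":255},{"rot":[0,0,0],"delta_pos":[0,0,0],"gripper":255},{"rot":[0,0,0],"delta_pos":[0,0,0],"gripper":255}]'
python3 rel.py .5108 .139 .0865 88.4
python3 - <<'E'
from h import *; from cell import env
s=env.grab_frame("side"); cv2.imwrite("pics/s6.png",cv2.resize(s["image"][150:270,160:310,::-1],None,fx=5,fy=5,interpolation=cv2.INTER_CUBIC))
f=env.grab_frame("top"); cv2.imwrite("pics/t6.png",cv2.resize(f["image"][160:250,130:260,::-1],None,fx=6,fy=6,interpolation=cv2.INTER_CUBIC))
E
```

```text
t: 8.85
position: [0.5104, 0.1389, 0.0861]
ee_rot: [0.0, 1.0, -0.014, -0.0]
force: [0.1, 0.4, -1.3]
width: 0.207
t 8.85 pos [0.5104 0.1389 0.0861] w 0.2071276841961563 F [ 0.08  0.35 -1.32] T [-0.09 -0.04  0.05]
d now-axes [ 0.0004 -0.0001 -0.0004] d target-axes [ 0.0004 -0.0001 -0.0004] rot [0.0003 0.0001 0.0006]
```

View pics/s6.png

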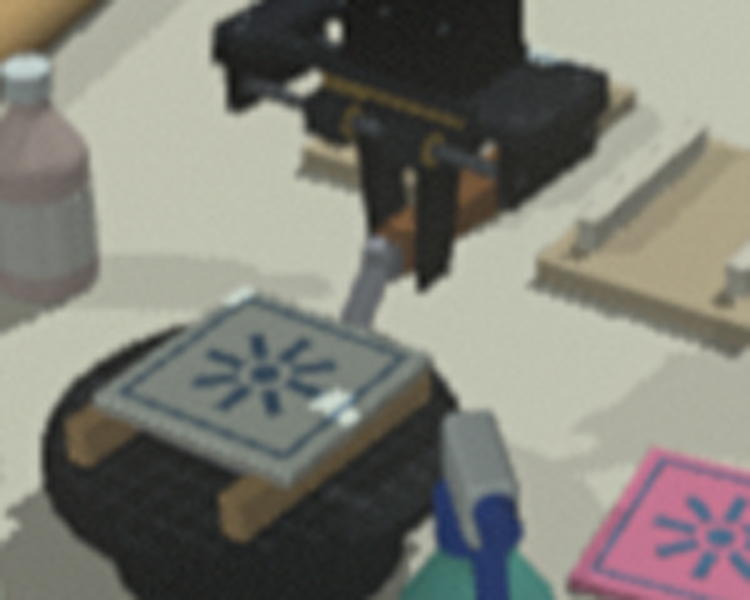

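View pics/t6.png

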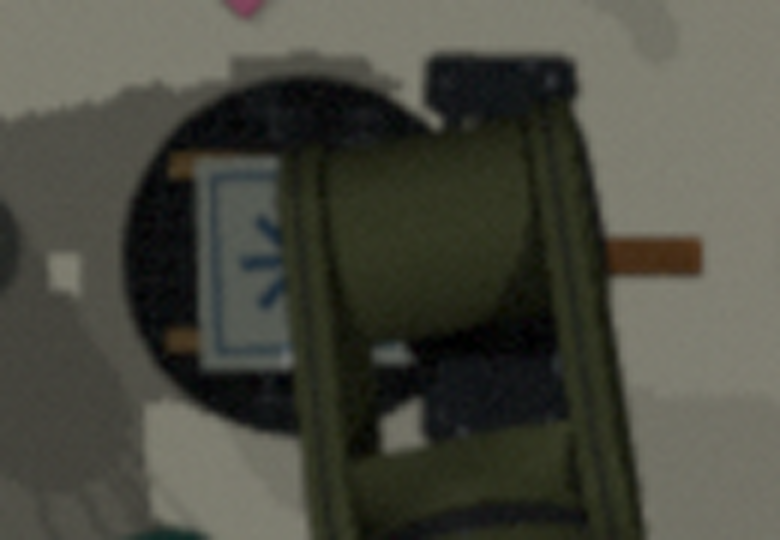

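```bash
python3 -m creep '[{"rot":[0,0,0],"delta_pos":[0,0,-0.003],"gripper":255},{"rot":[0,0,0],"delta_pos":[0,0,-0.003],"gripper":255},{"rot":[0,0,0],"delta_pos":[0,0,-0.002],"gripper":255},{"rot":[0,0,0],"delta_pos":[0,0,-0.002],"gripper":255},{"rot":[0,0,0],"delta_pos":[0,0,-0.002],"gripper":255},{"rot":[0,0,0],"delta_pos":[0,0,-0.002],"gripper":255},{"rot":[0,0,0],"delta_pos":[0,0,-0.002],"gripper":255},{"rot":[0,0,0],"delta_pos":[0,0,-0.002],"gripper":255},{"rot":[0,0,0],"delta_pos":[0,0,0],"gripper":255},{"rot":[0,0,0],"delta_pos":[0,0,0],"gripper":255}]'
python3 rel.py .5108 .139 .0865 88.4
python3 - <<'E'
from h import *; from cell import env
s=env.grab_frame("side"); cv2.imwrite("pics/s7.png",cv2.resize(s["image"][150:270,160:310,::-1],None,fx=5,fy=5,interpolation=cv2.INTER_CUBIC))
E
```

```text
t: 9.95
position: [0.5105, 0.1387, 0.1042]
ee_rot: [0.0, 1.0, -0.014, 0.0]
force: [-1.2, -0.4, -1.7]
width: 0.208
t 9.95 pos [0.5105 0.1387 0.1042] w 0.2080569174202095 F [-1.21 -0.36 -1.74] T [-0.18 -0.13 -0.03]
d now-axes [ 0.0003 -0.0003  0.0177] d target-axes [ 0.0003 -0.0003  0.0177] rot [ 0.     -0.     -0.0001]
```

View pics/s7.png

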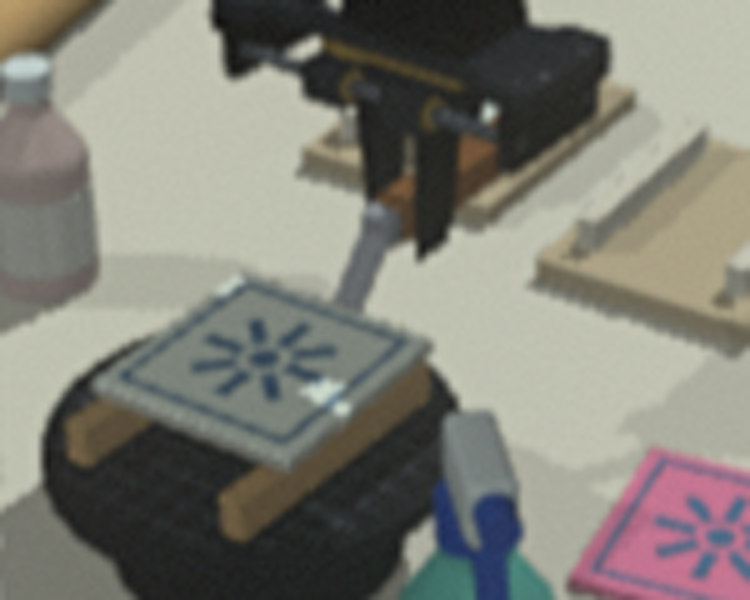

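```bash
python3 -m creep '[{"rot":[0,0,0],"delta_pos":[0,0,-0.002],"gripper":255},{"rot":[0,0,0],"delta_pos":[0,0,-0.004],"gripper":255},{"rot":[0,0,0],"delta_pos":[0,0,-0.006],"gripper":255},{"rot":[0,0,0],"delta_pos":[0,0,-0.006],"gripper":255},{"rot":[0,0,0],"delta_pos":[0,0,-0.006],"gripper":255},{"rot":[0,0,0],"delta_pos":[0,0,-0.004],"gripper":255},{"rot":[0,0,0],"delta_pos":[0,0,-0.002],"gripper":255},{"rot":[0,0,0],"delta_pos":[0,0,0],"gripper":255},{"rot":[0,0,0],"delta_pos":[0,0,0],"gripper":255},{"rot":[0,0,0],"delta_pos":[0,0,0],"gripper":255}]'
python3 rel.py .4713 -.2018 .134 88.8
python3 - <<'E'
from h import *; from cell import env
o=env.get_obs();s=env.grab_frame("side"); cv2.imwrite("pics/s8.png",cv2.resize(s["image"][130:270,160:310,::-1],None,fx=4,fy=4,interpolation=cv2.INTER_CUBIC))
f=env.grab_frame("wrist"); cv2.imwrite("pics/w8.png",f["image"][:,:,::-1]); pickle.dump((o,f,s),open("pics/w8.pkl","wb"))
E
```

```text
t: 11.0
position: [0.5102, 0.1387, 0.1338]
ee_rot: [0.0, 1.0, -0.014, -0.0]
force: [-0.5, 1.1, -2.2]
width: 0.209
t 11.0 pos [0.5102 0.1387 0.1338] w 0.2090049806130257 F [-0.54  1.15 -2.17] T [-0.29 -0.15 -0.05]
d now-axes [-2.940e-02  3.414e-01 -2.000e-04] d target-axes [-3.180e-02  3.412e-01 -2.000e-04] rot [ 0.0002  0.0007 -0.007 ]
```

View pics/s8.png

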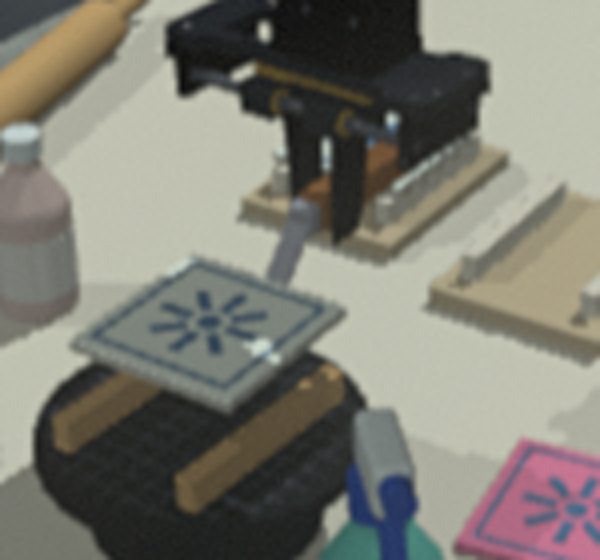

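View pics/w8.png

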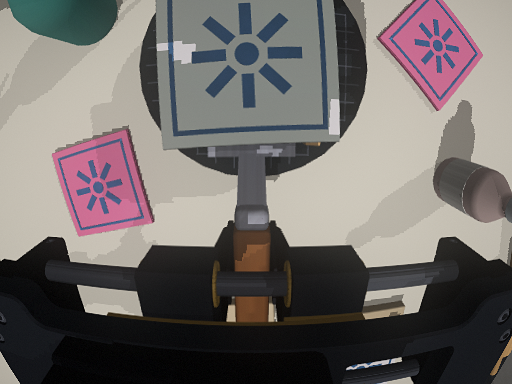

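The tile rides level. The wrist view has its centre dot at (246,54) and its near corners at (163,148) and (341,141).

```bash
python3 - <<'E'
from h import *
o,f,s=pickle.load(open("pics/w8.pkl","rb"))
T=np.array(f["T_tool_cam"])
def tz(u,v,z):
    a=np.array([u-f["cx"],v-f["cy"]]);r=np.hypot(*a);th=r/f_(f);d=T[:3,:3]@np.array([*(np.sin(th)*a/r),np.cos(th)]);c=T[:3,3];return c+d*(z-c[2])/d[2]
for z in (.0036,):
  c=tz(246,54,z);a=tz(163,148,z);b=tz(341,141,z);print(c,a,b,np.linalg.norm(a-b),"edge angle deg",np.degrees(np.arctan2((b-a)[1],(b-a)[0])))
  m=(a+b)/2; print("centre from edge",m+.054*np.array([ (b-a)[1],-(b-a)[0],0])/np.linalg.norm(b-a))
  R=Rq(o["ee_rot"]).as_matrix(); print("tile world",o["position"]+R@c)
E
```

```text
[-0.00236899 -0.11070215  0.0036    ] [-0.0525309  -0.05622616  0.0036    ] [ 0.05458632 -0.06051927  0.0036    ] 0.10720321515073834 edge angle deg -2.295111557427291
centre from edge [-0.0011348 -0.1123294  0.0036   ]
tile world [0.51092626 0.24940737 0.13013995]
```

```bash
python3 -m creep '[{"rot":[0,0,0],"delta_pos":[0,0.004,0],"gripper":255},{"rot":[0,0,0],"delta_pos":[0,0.009,0],"gripper":255},{"rot":[0,0,0],"delta_pos":[-0.001,0.014,0],"gripper":255},{"rot":[0,0,0],"delta_pos":[-0.002,0.019,0],"gripper":255},{"rot":[0,0,0],"delta_pos":[-0.003,0.024,0],"gripper":255},{"rot":[0,0,0],"delta_pos":[-0.003,0.025,0],"gripper":255},{"rot":[0,0,0],"delta_pos":[-0.003,0.025,0],"gripper":255},{"rot":[0,0,0],"delta_pos":[-0.003,0.025,0],"gripper":255},{"rot":[0,0,0],"delta_pos":[-0.003,0.025,0],"gripper":255},{"rot":[0,0,0],"delta_pos":[-0.003,0.025,0],"gripper":255}]'
python3 -m creep '[{"rot":[0,0,0],"delta_pos":[-0.003,0.025,0],"gripper":255},{"rot":[0,0,0],"delta_pos":[-0.003,0.025,0],"gripper":255},{"rot":[0,0,0],"delta_pos":[-0.003,0.025,0],"gripper":255},{"rot":[0,0,-0.003],"delta_pos":[-0.002,0.022,0],"gripper":255},{"rot":[0,0,-0.003],"delta_pos":[0,0.018,0],"gripper":255},{"rot":[0,0,0],"delta_pos":[0,0.014,0],"gripper":255},{"rot":[0,0,0],"delta_pos":[0,0.009,0],"gripper":255},{"rot":[0,0,0],"delta_pos":[0,0.006,0],"gripper":255},{"rot":[0,0,0],"delta_pos":[0,0.003,0],"gripper":255},{"rot":[0,0,0],"delta_pos":[0,0,0],"gripper":255}]'
python3 rel.py .4700 -.2032 .134 88.7
python3 - <<'E'
from h import *; from cell import env
o=env.get_obs();f=env.grab_frame("wrist"); s=env.grab_frame("side"); cv2.imwrite("pics/s9.png",cv2.resize(s["image"][100:240,210:360,::-1],None,fx=4,fy=4,interpolation=cv2.INTER_CUBIC))
cv2.imwrite("pics/w9.png",f["image"][:,:,::-1]); pickle.dump((o,f,s),open("pics/w9.pkl","wb"))
f=env.grab_frame("top"); cv2.imwrite("pics/t9.png",f["image"][:,:,::-1]);
E
```

```text
t: 12.1
position: [0.4834, -0.0576, 0.1343]
ee_rot: [0.0, 1.0, -0.014, 0.0]
force: [1.1, 0.2, -2.9]
width: 0.207
t: 13.1
position: [0.4692, -0.2022, 0.1341]
ee_rot: [-0.0, 1.0, -0.011, -0.0]
force: [-0.1, 0.1, -2.2]
width: 0.207
t 13.1 pos [ 0.4692 -0.2022  0.1341] w 0.20670989692729266 F [-0.08  0.1  -2.24] T [-0.13 -0.09 -0.01]
d now-axes [0.0008 0.001  0.0001] d target-axes [0.0008 0.001  0.0001] rot [-0.0002  0.0001  0.0008]
```

View pics/s9.png

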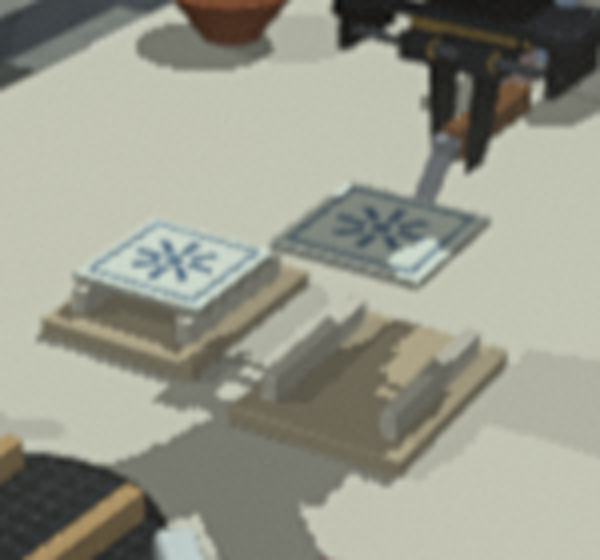

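View pics/w9.png

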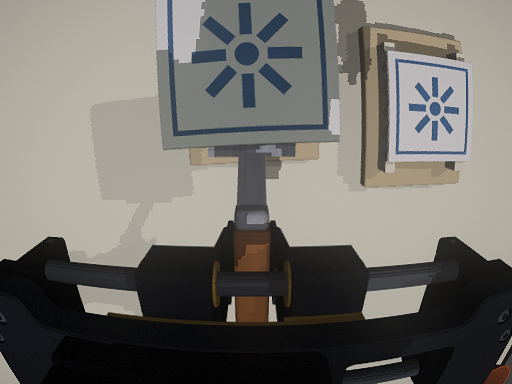

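View pics/t9.png

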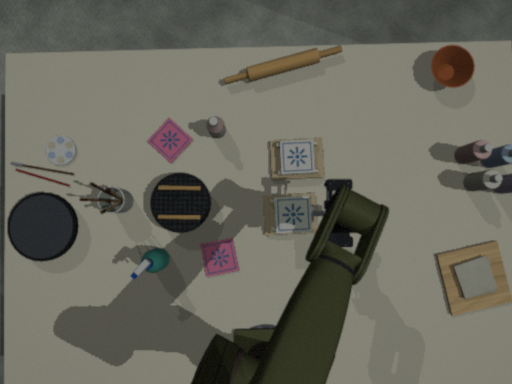

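```bash
python3 -m creep '[{"rot":[0,0,0],"delta_pos":[0.001,0.001,0.004],"gripper":255},{"rot":[0,0,0],"delta_pos":[0,0,0.008],"gripper":255},{"rot":[0,0,0],"delta_pos":[0,0,0.011],"gripper":255},{"rot":[0,0,0],"delta_pos":[0,0,0.012],"gripper":255},{"rot":[0,0,0],"delta_pos":[0,0,0.012],"gripper":255},{"rot":[0,0,0],"delta_pos":[0,0,0.011],"gripper":255},{"rot":[0,0,0],"delta_pos":[0,0,0.009],"gripper":255},{"rot":[0,0,0],"delta_pos":[0,0,0.006],"gripper":255},{"rot":[0,0,0],"delta_pos":[0,0,0.003],"gripper":255},{"rot":[0,0,0],"delta_pos":[0,0,0],"gripper":255}]'
python3 rel.py .4700 -.2032 .0456 88.7
python3 - <<'E'
from h import *; from cell import env
o=env.get_obs();f=env.grab_frame("wrist"); s=env.grab_frame("side"); cv2.imwrite("pics/s10.png",cv2.resize(s["image"][130:230,250:350,::-1],None,fx=6,fy=6,interpolation=cv2.INTER_CUBIC))
pickle.dump((o,f,s),open("pics/w10.pkl","wb"));cv2.imwrite("pics/w10.png",f["image"][:,:,::-1])
f=env.grab_frame("top"); cv2.imwrite("pics/t10.png",cv2.resize(f["image"][180:250,240:340,::-1],None,fx=8,fy=8,interpolation=cv2.INTER_CUBIC));pickle.dump(f,open("pics/t10.pkl","wb"))
E
```

```text
t: 14.25
position: [0.47, -0.2032, 0.0578]
ee_rot: [-0.0, 1.0, -0.011, -0.0]
force: [-0.1, 0.0, -2.5]
width: 0.212
t 14.25 pos [ 0.47   -0.2032  0.0578] w 0.21172162100232406 F [-0.07  0.01 -2.53] T [-0.24 -0.1   0.03]
d now-axes [-0.      0.      0.0122] d target-axes [-0.      0.      0.0122] rot [-0.0003  0.0005  0.0007]
```

View pics/s10.png

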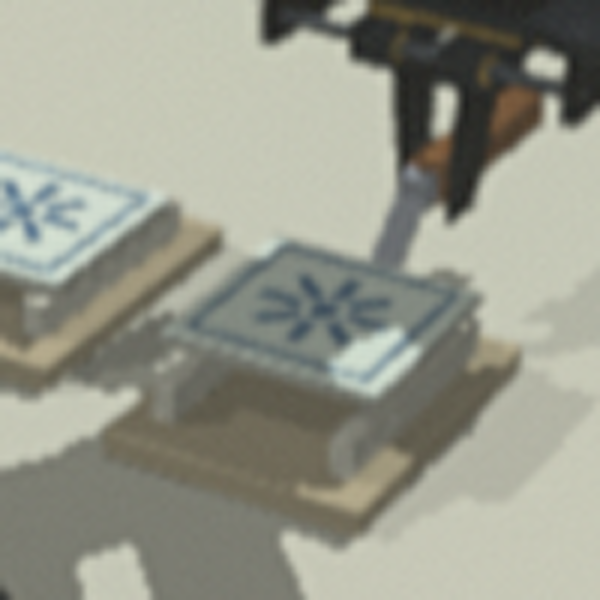

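View pics/t10.png

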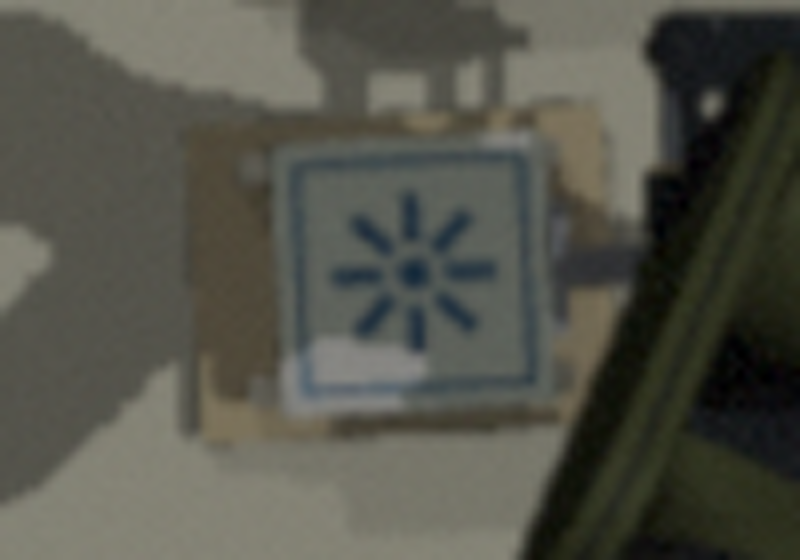

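View pics/w10.png

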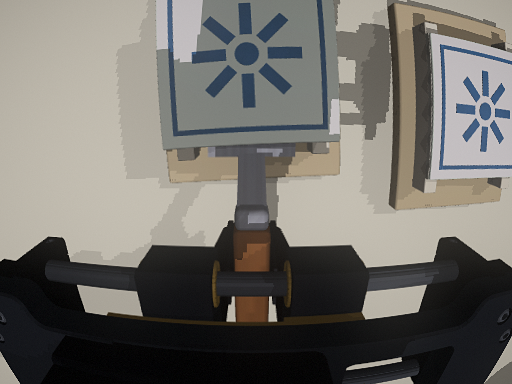

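```bash
python3 - <<'E'
from h import *
f=pickle.load(open("pics/t10.pkl","rb"))
B=lambda p,z:onz(f,(p[0]+.5)/8+240-.5,(p[1]+.5)/8+180-.5,z)
print("dot",B((413,272),.0542))
t=[B(p,.0542)[:2] for p in [(273,143),(548,132),(556,398),(284,416)]]
print(np.mean(t,0)); d=t[0]-t[1]+t[3]-t[2]; print(np.degrees(np.arctan2(d[1],d[0])))
c=[B(p,.015)[:2] for p in [(185,124),(600,100),(202,443)]]; print("slab",c, "centre",(c[1]+c[2])/2)
print("bar left ends",B((242,166),.035),B((250,392),.035))
o,w,s=pickle.load(open("pics/w10.pkl","rb"))
# slab near corners in wrist view, z=.015
print([wonz(w,o,*p,.015) for p in [(168,181),(340,176)]])
E
```

```text
dot [ 0.47042824 -0.09363083  0.0542    ]
[ 0.47041349 -0.0945111 ]
91.65434101605122
slab [array([ 0.53300755, -0.00596785]), array([ 0.53870743, -0.17503168]), array([ 0.40348591, -0.00964409])] centre [ 0.47109667 -0.09233788]
bar left ends [ 0.51455657 -0.02805221  0.035     ] [ 0.42425167 -0.02893079  0.035     ]
[array([ 0.40839522, -0.17578671,  0.015     ]), array([ 0.53836071, -0.1747235 ,  0.015     ])]
```

```bash
python3 -m creep '[{"rot":[0,0,0],"delta_pos":[0.001,-0.002,0.002],"gripper":255},{"rot":[0,0,0],"delta_pos":[0,0,0.003],"gripper":255},{"rot":[0,0,0],"delta_pos":[0,0,0.002],"gripper":255},{"rot":[0,0,0],"delta_pos":[0,0,0.001],"gripper":255},{"rot":[0,0,0],"delta_pos":[0,0,0.001],"gripper":255},{"rot":[0,0,0],"delta_pos":[0,0,0.001],"gripper":255},{"rot":[0,0,0],"delta_pos":[0,0,0.001],"gripper":255},{"rot":[0,0,0],"delta_pos":[0,0,0.001],"gripper":255},{"rot":[0,0,0],"delta_pos":[0,0,0.001],"gripper":255},{"rot":[0,0,0],"delta_pos":[0,0,0.001],"gripper":255}]'
python3 -m creep '[{"rot":[0,0,0],"delta_pos":[0,0,0.001],"gripper":255},{"rot":[0,0,0],"delta_pos":[0,0,0.001],"gripper":255},{"rot":[0,0,0],"delta_pos":[0,0,0.001],"gripper":255},{"rot":[0,0,0],"delta_pos":[0,0,0.001],"gripper":255},{"rot":[0,0,0],"delta_pos":[0,0,0.001],"gripper":255},{"rot":[0,0,0],"delta_pos":[0,0,0.001],"gripper":255},{"rot":[0,0,0],"delta_pos":[0,0,0],"gripper":255},{"rot":[0,0,0],"delta_pos":[0,0,0],"gripper":255}]'
python3 rel.py .4700 -.2032 .0376 88.7
python3 - <<'E'
from h import *; from cell import env
o=env.get_obs();f=env.grab_frame("wrist"); s=env.grab_frame("side"); cv2.imwrite("pics/s11.png",cv2.resize(s["image"][130:230,250:350,::-1],None,fx=6,fy=6,interpolation=cv2.INTER_CUBIC))
pickle.dump((o,f,s),open("pics/w11.pkl","wb"));cv2.imwrite("pics/w11.png",f["image"][:,:,::-1])
E
```

```text
t: 15.4
position: [0.4714, -0.2014, 0.0444]
ee_rot: [0.0, 1.0, -0.011, 0.0]
force: [-0.3, 0.5, -1.5]
width: 0.211
t: 16.2
position: [0.4712, -0.2013, 0.0381]
ee_rot: [-0.0, 1.0, -0.011, -0.0]
force: [0.5, -0.0, -1.3]
width: 0.209
t 16.2 pos [ 0.4712 -0.2013  0.0381] w 0.2094714522685069 F [ 0.51 -0.04 -1.28] T [-0.1  -0.05  0.  ]
d now-axes [-0.0011  0.002   0.0005] d target-axes [-0.0011  0.002   0.0005] rot [-0.      0.      0.0007]
```

View pics/s11.png

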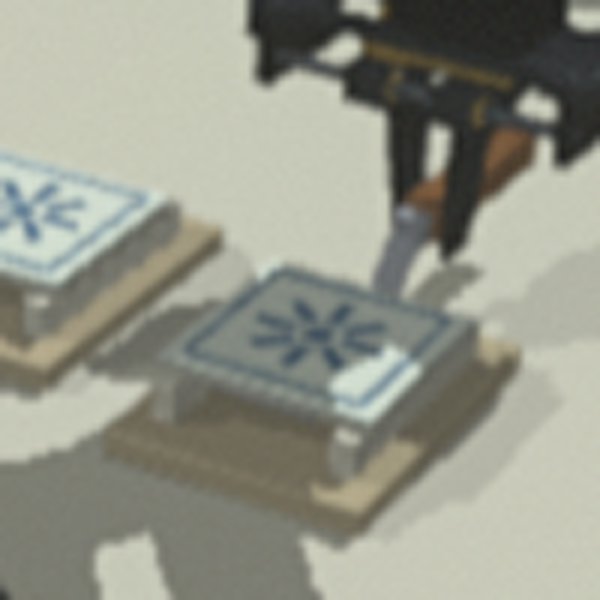

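View pics/w11.png

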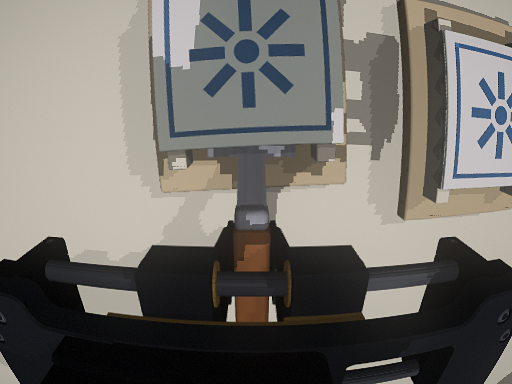

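```bash
python3 -m creep '[{"rot":[0,0,0],"delta_pos":[0,0.003,0],"gripper":255},{"rot":[0,0,0],"delta_pos":[0,0.006,0],"gripper":255},{"rot":[0,0,0],"delta_pos":[0,0.01,0],"gripper":255},{"rot":[0,0,0],"delta_pos":[0,0.012,0],"gripper":255},{"rot":[0,0,0],"delta_pos":[0,0.015,0],"gripper":255},{"rot":[0,0,0],"delta_pos":[0,0.015,0],"gripper":255},{"rot":[0,0,0],"delta_pos":[0,0.015,0],"gripper":255},{"rot":[0,0,0],"delta_pos":[0,0.015,0],"gripper":255},{"rot":[0,0,0],"delta_pos":[0,0.015,0],"gripper":255},{"rot":[0,0,0],"delta_pos":[0,0.015,0],"gripper":255}]'
python3 -m creep '[{"rot":[0,0,0],"delta_pos":[0,0.02,0],"gripper":255},{"rot":[0,0,0],"delta_pos":[0,0.03,0],"gripper":255},{"rot":[0,0,0],"delta_pos":[0,0.03,0],"gripper":255},{"rot":[0,0,0],"delta_pos":[0,0.03,0],"gripper":255},{"rot":[0,0,0],"delta_pos":[0,0.02,0],"gripper":255},{"rot":[0,0,0],"delta_pos":[0,0,0],"gripper":255},{"rot":[0,0,0],"delta_pos":[0,0,0],"gripper":255}]'
python3 rel.py .4700 -.2032 .0126 88.7
python3 - <<'E'
from h import *; from cell import env
o=env.get_obs();f=env.grab_frame("wrist"); s=env.grab_frame("side"); cv2.imwrite("pics/s12.png",s["image"][:,:,::-1])
pickle.dump((o,f,s),open("pics/w12.pkl","wb"));cv2.imwrite("pics/w12.png",f["image"][:,:,::-1])
f=env.grab_frame("top"); cv2.imwrite("pics/t12.png",f["image"][:,:,::-1]);pickle.dump(f,open("pics/t12.pkl","wb"))
E
```

```text
t: 17.3
position: [0.4684, -0.3236, 0.0381]
ee_rot: [-0.0, 1.0, -0.011, -0.0]
force: [0.3, -0.1, 0.0]
width: 0.206
t: 18.0
position: [0.4653, -0.4527, 0.0378]
ee_rot: [-0.0, 1.0, -0.011, -0.0]
force: [0.0, 0.5, -1.7]
width: 0.208
t 18.0 pos [ 0.4653 -0.4527  0.0378] w 0.2078967366950945 F [ 0.05  0.46 -1.71] T [-0.07 -0.08 -0.01]
d now-axes [-0.001  -0.2495  0.0254] d target-axes [-0.001  -0.2495  0.0252] rot [-0.0009  0.0004 -0.0002]
```

View pics/t12.png

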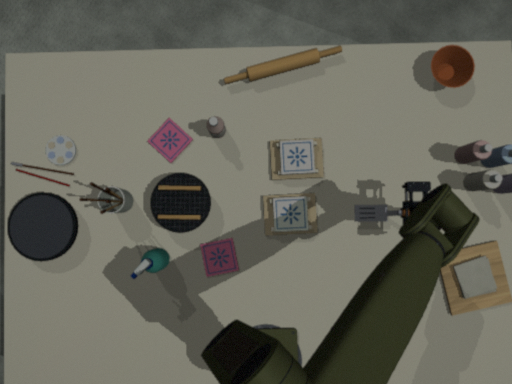

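View pics/w12.png

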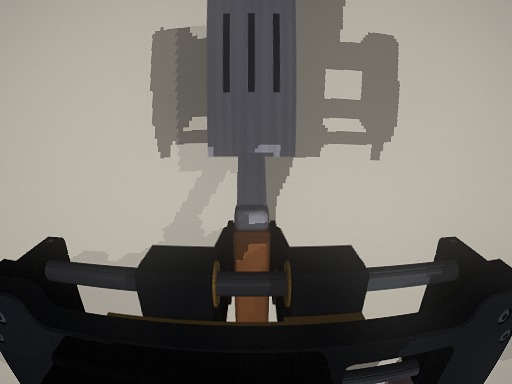

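View pics/s12.png

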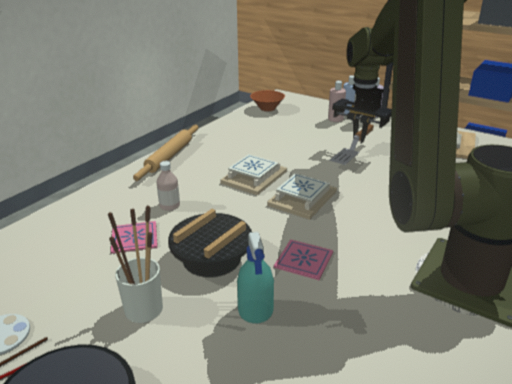

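```bash
python3 - <<'E'
from h import *
f=pickle.load(open("pics/t12.pkl","rb"));im=f["image"][:,:,::-1]
cv2.imwrite("pics/t12c.png",cv2.resize(im[180:250,240:340],None,fx=8,fy=8,interpolation=cv2.INTER_CUBIC))
E
python3 -m creep '[{"rot":[0,0,0],"delta_pos":[0,0,0.008],"gripper":255},{"rot":[0,0,0],"delta_pos":[0,0,0.008],"gripper":255},{"rot":[0,0,0],"delta_pos":[0,0,0.005],"gripper":255},{"rot":[0,0,0],"delta_pos":[0,0,0.002],"gripper":255},{"rot":[0,0,0],"delta_pos":[0,0,0.001],"gripper":255},{"rot":[0,0,0],"delta_pos":[0,0,0.0005],"gripper":255},{"rot":[0,0,0],"delta_pos":[0,0,0],"gripper":255},{"rot":[0,0,0],"delta_pos":[0,0,0],"gripper":255}]'
python3 rel.py .4653 -.4527 .0126 88.7
```

```text
t: 18.95
position: [0.4658, -0.4524, 0.014]
ee_rot: [0.0, 1.0, -0.011, 0.0]
force: [-0.1, 0.3, -1.0]
width: 0.205
t 18.95 pos [ 0.4658 -0.4524  0.014 ] w 0.2054541742045767 F [-0.06  0.26 -0.97] T [-0.14 -0.09 -0.01]
d now-axes [-0.0005  0.0003  0.0014] d target-axes [-0.0005  0.0003  0.0014] rot [ 0.0004 -0.0004  0.0007]
```

View pics/t12c.png

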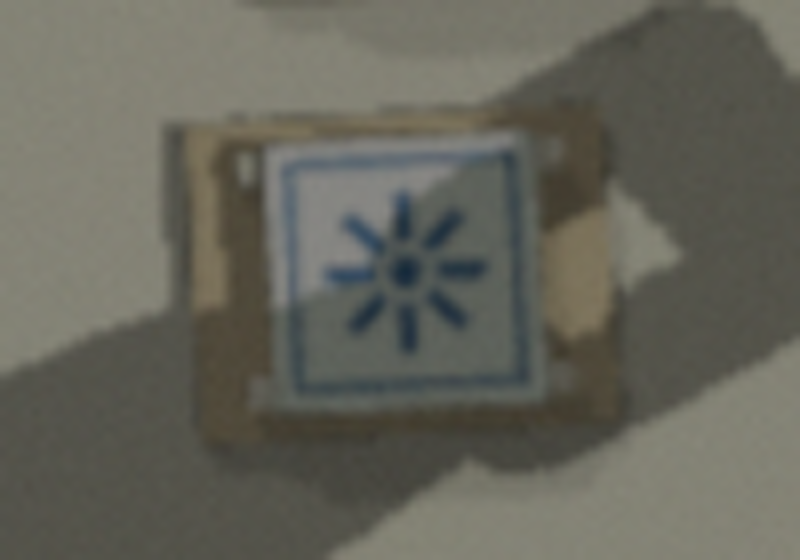

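The tile is centred on the bars: the bar ends show evenly, about 25 px on each side. Next I lower the last millimetre and release the spatula.

```bash
python3 -m creep '[{"rot":[0,0,0],"delta_pos":[0,0,0.001],"gripper":255},{"rot":[0,0,0],"delta_pos":[0,0,0.0005],"gripper":255},{"rot":[0,0,0],"delta_pos":[0,0,0],"gripper":255},{"rot":[0,0,0],"delta_pos":[0,0,0],"gripper":190},{"rot":[0,0,0],"delta_pos":[0,0,0],"gripper":170},{"rot":[0,0,0],"delta_pos":[0,0,0],"gripper":140},{"rot":[0,0,0],"delta_pos":[0,0,0],"gripper":100},{"rot":[0,0,0],"delta_pos":[0,0,0],"gripper":60},{"rot":[0,0,0],"delta_pos":[0,0,0],"gripper":60},{"rot":[0,0,0],"delta_pos":[0,0,0],"gripper":60}]'
python3 -m creep '[{"rot":[0,0,0],"delta_pos":[0,0,-0.01],"gripper":60},{"rot":[0,0,0],"delta_pos":[0,0,-0.02],"gripper":60},{"rot":[0,0,0],"delta_pos":[0,0,-0.03],"gripper":60},{"rot":[0,0,0],"delta_pos":[0,0,-0.03],"gripper":60},{"rot":[0,0,0],"delta_pos":[0,0,-0.03],"gripper":60},{"rot":[0,0,0],"delta_pos":[0,0,-0.02],"gripper":60},{"rot":[0,0,0],"delta_pos":[0,0,0],"gripper":60},{"rot":[0,0,0],"delta_pos":[0,0,0],"gripper":60}]'
python3 - <<'E'
from h import *; from cell import env
o=env.get_obs();f=env.grab_frame("wrist"); s=env.grab_frame("side"); cv2.imwrite("pics/s13.png",cv2.resize(s["image"][90:240,220:420,::-1],None,fx=4,fy=4,interpolation=cv2.INTER_CUBIC))
pickle.dump((o,f,s),open("pics/w13.pkl","wb"));cv2.imwrite("pics/w13.png",f["image"][:,:,::-1])
E
```

```text
t: 19.95
position: [0.4656, -0.4522, 0.0121]
ee_rot: [-0.0, 1.0, -0.011, -0.0]
force: [-0.3, 0.1, -0.0]
width: 0.7
t: 20.75
position: [0.4657, -0.4523, 0.1525]
ee_rot: [0.0, 1.0, -0.011, 0.0]
force: [0.0, -0.2, -0.8]
width: 0.765
```

View pics/w13.png

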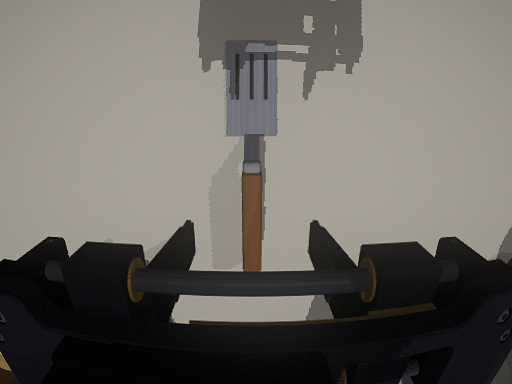

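View pics/s13.png

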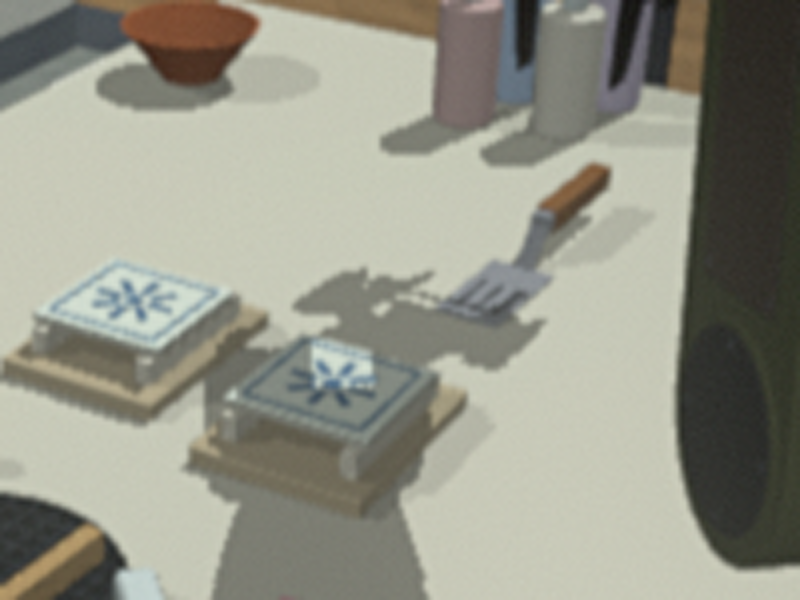

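The spatula lies flat on the open table with its handle in the air and is clear of the shelf. The tile sits flat on both bars. I'll do one last numeric check and then hand in.

```bash
python3 - <<'E'
from h import *; from cell import env
f=env.grab_frame("top"); cv2.imwrite("pics/t14.png",cv2.resize(f["image"][180:250,240:340,::-1],None,fx=8,fy=8,interpolation=cv2.INTER_CUBIC))
B=lambda p,z:onz(f,(p[0]+.5)/8+240-.5,(p[1]+.5)/8+180-.5,z)
t=[B(p,.042)[:2] for p in [(264,143),(533,131),(548,400),(277,412)]]
print("tile",np.mean(t,0),"dot",B((404,270),.042)[:2]); d=t[0]-t[1]+t[3]-t[2]; print(np.degrees(np.arctan2(d[1],d[0])))
print(env.job_done())
E
```

```text
tile [ 0.47086364 -0.09170366] dot [ 0.47136796 -0.09112926]
91.16778597709799
the job is handed in; nothing more can be done
None
```

I moved the glazed tile from the banding wheel to the empty shelf, the one nearer the robot, and handed the job in at about 21 s of the 69 s allowed. No verdict was reported.

- **Tile:** The top camera puts its centre at about (0.471, -0.092) m. That is within 2 mm of the shelf centre I measured, and it is square to the bars within about 0.3°. In the side view it lies flat on both bars. I did not measure its tilt or its contact force on the bars.
- **Spatula:** I drew it out along its own axis, lowered it and released it. It lies blade flat on the open table, with its tip roughly 0.1 m clear of the shelf. The wrist and side views after release show this.
- **Everything else:** In the views taken after placing, the tile on the other shelf, the pots and the bottles look unmoved. I checked these by eye only.
- **Forces and disagreements:** The wrist force stayed under 3 N at every reading, with nothing to suggest a bump. The side camera showed points a few millimetres lower than predicted, both on the blade and on the fixed wheel and shelf, so I put that down to calibration.

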